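# Index the sample carousel one notch on

## Robot

A 7-joint arm with a two-finger parallel gripper is mounted at the origin on the work surface. World frame = base frame: x ahead of the robot, y to its left, z up, the work surface at z = 0. Lengths are in m, angles in rad, forces in N, time in s.
With the tool pointing down it reaches from about 0.4 to 0.875 m from the base axis. Payload 19.3 kg.
Tool frame: the origin (TCP) lies at the very end of the fingers, on their centre line; the grasp point (between the pads) lies 19 mm behind it; z points along the fingers, y is the direction in which the jaws open and shut (so a half turn about z gives the same grasp; the last joint's range is limited). The gripper opens to 85 mm and grips with 20 to 120 N. Pads are 22 mm wide; open, the fingers measure 114 mm over their backs; the gripper's body (76 mm by 85 mm) begins 54 mm behind the grasp point. The pads swing forward as they close: fully open they stand 13 mm farther back than shut.
Start: joints at [-1.387, 0.521, -0.036, 1.599, 0.021, 1.021, -0.113], TCP at [0.157, 0.605, 0.231] pointing down, gripper open.
Joint ranges: [-2.91, 2.91], [-0.3, 2.13], [-1.5, 1.42], [0.17, 2.43], [-1.26, 4.41], [0.16, 1.93], [-2.52, 2.52]. Speed limits (rad/s): [1.89, 1.89, 2.39, 2.39, 3.01, 3.01, 3.01].

## Interface

Orientations are given as [roll, pitch, yaw] about the fixed x, y, z axes, in that order (R = Rz(yaw) Ry(pitch) Rx(roll)).
In Python, from workcell import bot gives the robot as it stands.
- The arm moves only by the tool apply_moves, never from a script. Its argument "commands" is a list of rows, each an object with "travel": the shift along the tool's x, y, z in m, a list of three; "twist": the turn, a rotation vector about the tool's x, y, z in degrees, a list of three; "claw": the finger opening in m, from 0 to 0.0854. A call has 1 to 10 rows; each row is the pose to reach, as a shift and turn from the pose commanded when the call began, along the tool's axes at that moment; what a row does not reach only later rows make up. A row lasts 1/10 s, in which the tool goes at most 50 mm and 8.59 degrees, less where a joint would pass 70% of its speed; a pose out of reach is approached as far as the arm can. A call with a gripper value outside its range is refused whole. The fingers move at their own pace and stop on an object; "force" is the grip in N (left out, the last holds). Time passes only in rows, so rows that repeat a pose let the fingers close. It gives the time, the measured TCP pose, the force and the opening at its end, in the units of the state.
- bot.observe(): the state, without advancing time (a new reading comes with each control period).
- bot.grab_frame(name): name is "side" or "top" or "wrist"; returns a dict with "frame" (384x512x3 uint8, blue, green, red), "fx", "fy", "cx", "cy" (pixels), "dist" ([k1, k2, p1, p2, k3] as OpenCV has them; the pictures are not rectified), "pose" (4x4, takes a point from camera to world coordinates); the wrist camera has in their place "tool_from_camera" (4x4, takes a point from camera to tool coordinates, whose origin is the TCP and whose axes are the flange's). Camera axes: x right, y up, looking along -z (the intrinsics and any distortion apply to the point x, -y, -z); pixel columns grow to the right and rows downward; lengths in m; the calibration is good to about 2 mm. A picture is of the moment at which its call begins: read the wrist's pose just before it. There is no depth.
- bot.job_done(): hands the job in, once; it reports no verdict.
The state is a dict: "clock": time; "qpos": joint angles; "qd": joint speeds; "joint_efforts": joint torques, N m; "position": TCP position; "tool_rot": TCP orientation; "force": force on the tool from outside, world axes, zero at the start; "moment": the same for the moment, N m; "grip_width": finger opening in m.
Only numpy, scipy, OpenCV 4.12 (cv2) and the standard library are available. Lean on these libraries where they do the work, as an engineer would, in place of code of your own. Each camera call takes 0.05 s, during which the arm holds its last target.

## Task

Move the sample carousel on by one place: with a fingertip press its spring plunger down to free the table, turn the table counter-clockwise (seen from above) to the very next notch, and let the plunger spring all the way back up so that the table is locked there. Only press and push: do not pinch the plunger, and leave the little jars standing in their places on the table and the bottle where it is.

Things in the scene. Friction and masses are not known exactly. Their poses are not given: they have to be found in the camera images.
- carousel_center (a point): On the carousel's upright turning axis, at the table's top face (50 mm above the bench). A low grey drum fixed to the bench carries a round white turning table (radius 96 mm); round it is a fixed steel index ring (outer radius 112 mm) with 6 notches 13 mm wide, 60 degrees apart. Axes fixed to the drum; x points at the plunger's first notch.
- plunger_top (a point): Top, on the axis, of the plunger's domed black cap (36 mm across, 17 mm high, flat within 8 mm of the axis), 105 mm above the bench when up. The plunger is upright on a short arm of the table, 122 mm from the turning axis, and goes round with the table. A fingertip pressing on the cap can drag cap and table round by friction (under 1 N needed).
- plunger (a joint): Plunger travel, m: 0 up, 0.014 fully down; spring 4 N at the top of travel, 9.6 N at the bottom. A tooth at its foot lies in a ring notch and locks the table; 9 mm or more down it clears the ring. Let go between notches it stays down under the ring; let go within about 4 mm of a notch it springs up and centres itself.
- turntable (a joint): Turn of the table, rad, about the vertical axis, counter-clockwise seen from above positive; about 0 at the start; the next notch counter-clockwise is at 1.047 (60 degrees). In a notch it has about 0.015 rad of play.
- jar1_foot (a point): Centre of the underside of a small loose white lidded jar, 40 mm across and 38 mm tall (30 to 80 g), standing on the turning table; leave it alone. It rides round with the table.
- jar3_foot (a point): Centre of the underside of a small loose white lidded jar, 40 mm across and 38 mm tall (30 to 80 g), standing on the turning table; leave it alone. It rides round with the table.
- jar4_foot (a point): Centre of the underside of a small loose white lidded jar, 40 mm across and 38 mm tall (30 to 80 g), standing on the turning table; leave it alone. It rides round with the table.
- place1 (a point): Centre of the grey disc on the turning table on which the jar of point jar1_foot stands (it turns with the table).
- place3 (a point): Centre of the grey disc on the turning table on which the jar of point jar3_foot stands (it turns with the table).
- place4 (a point): Centre of the grey disc on the turning table on which the jar of point jar4_foot stands (it turns with the table).
- bottle_center (a point): Centre, half-way up, of a loose glass bottle, 66 mm across and 115 mm tall, standing on the bench to the right (-y) of the carousel; leave it alone.
Things that resemble listed ones, but are neither listed nor needed, are in the scene too. What is shaped like the part that bears jar3_foot but green is not meant.

How it is judged:
By the outcome, as a careful person would: the job done as asked, in the order asked, and still so for the second after the job is handed in, with the robot touching nothing.
It also fails if it takes over 38 s, if anything falls off the work surface, if the arm or the gripper's body presses on something with over 40 N, if the wrist force passes 120 N, or if a joint passes its speed limit or range.

## Working session

There is one attempt and no reset: what is moved stays moved. The work goes in short steps, Python scripts to look and compute and a tool call to move; the robot and the scene stay as the last step left them, time stands still between calls to the robot, and variables do not carry over. Pictures are saved under pics/ and viewed, and the job is handed in when it is done.

Besides the shell and the picture viewer there is one more tool, called after ">>>" as name(argument=value, ...) on one line, values as JSON. apply_moves: Moves the arm, as the interface text tells. Its arguments: {"type":"object","properties":{"commands":{"type":"array"},"force":{"type":"number"}},"required":["commands"]}

```bash
ls; mkdir -p pics; python3 - <<'E'
from workcell import bot
import cv2,pickle
s=bot.observe();print(s)
for n in("side","top","wrist"):
    g=bot.grab_frame(n);cv2.imwrite(f"pics/{n}0.png",g["frame"])
    pickle.dump(g,open(f"pics/{n}0.pkl","wb"))
    print(n,{k:v for k,v in g.items() if k!="frame"})
E
```

```text
pics
{'clock': 0.0, 'qpos': array([-1.38718877,  0.52201587, -0.03629843,  1.5999904 ,  0.02117043,
        1.02106401, -0.11282423]), 'qd': array([ 6.75630932e-04, -7.26998495e-05, -1.22594637e-03, -2.60488937e-03,
        8.25291606e-06, -2.66431806e-04,  1.35166305e-03]), 'joint_efforts': array([ 6.39834707e-04, -9.27098966e+01,  1.98011622e+00, -3.69930482e+01,
        1.78173662e-02,  8.23011564e-03, -2.74391931e-05]), 'position': array([0.15689427, 0.60465642, 0.23073118]), 'tool_rot': array([-3.14050082e+00,  6.57066985e-05,  2.88771002e+00]), 'force': array([-0.47342358,  0.15696378,  0.97000708]), 'moment': array([ 0.00048225, -0.04452956,  0.00795296]), 'grip_width': 0.08521239436515228}
side {'fx': 450.6537226951717, 'fy': 450.6537226951717, 'cx': 253.43636864382913, 'cy': 185.25131371123808, 'dist': array([-0.17529599,  0.        ,  0.        ,  0.        ,  0.        ]), 'pose': array([[ 0.88278586,  0.33422716, -0.33012321,  0.23678538],
       [-0.4694753 ,  0.65278967, -0.59452383, -0.70060867],
       [ 0.016795  ,  0.67982192,  0.73318489,  0.81417799],
       [ 0. 
[... 339 characters left out ...]
03805905, -0.13110148],
       [-0.03442205,  0.17307079,  0.98430769,  0.82578239],
       [ 0.        ,  0.        ,  0.        ,  1.        ]])}
wrist {'fx': 266.1530833162641, 'fy': 266.1530833162641, 'cx': 256.60159895159023, 'cy': 191.52671590529982, 'dist': array([-0.02121281,  0.        ,  0.        ,  0.        ,  0.        ]), 'tool_from_camera': array([[ 1.75107976e-07,  9.48645816e-01,  3.16340190e-01,
         8.12388568e-02],
       [ 9.99999909e-01, -1.35474811e-04,  4.05710398e-04,
         1.07888884e-03],
       [ 4.27731599e-04,  3.16340161e-01, -9.48645729e-01,
        -1.41859392e-01],
       [ 0.00000000e+00,  0.00000000e+00,  0.00000000e+00,
         1.00000000e+00]])}
```

View pics/side0.png

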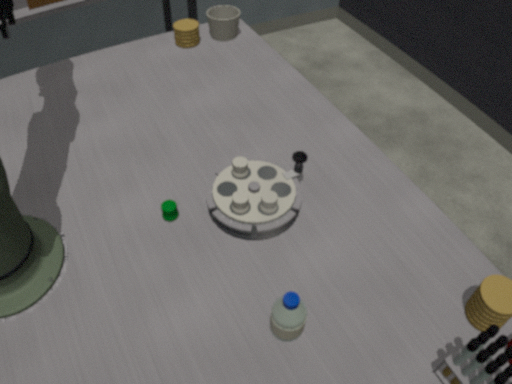

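View pics/top0.png

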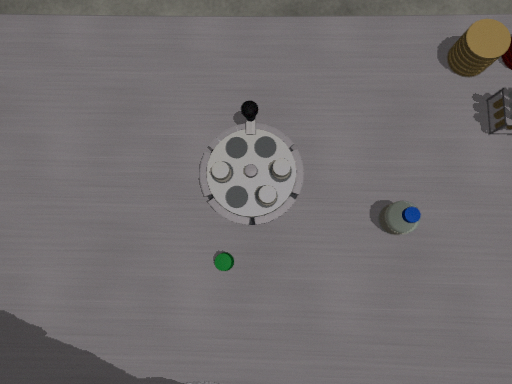

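```bash
python3 - <<'E'
import cv2
a=cv2.imread("pics/top0.png")[80:240,180:320];cv2.imwrite("pics/top0c.png",cv2.resize(a,None,fx=4,fy=4,interpolation=cv2.INTER_CUBIC)[:600])
a=cv2.imread("pics/side0.png")[140:245,195:320];cv2.imwrite("pics/side0c.png",cv2.resize(a,None,fx=5,fy=5,interpolation=cv2.INTER_CUBIC))
E
```

```text
(no output)
```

View pics/top0c.png

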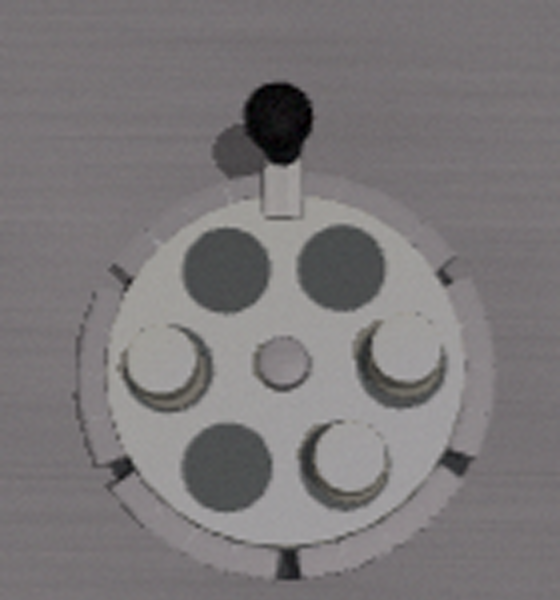

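View pics/side0c.png

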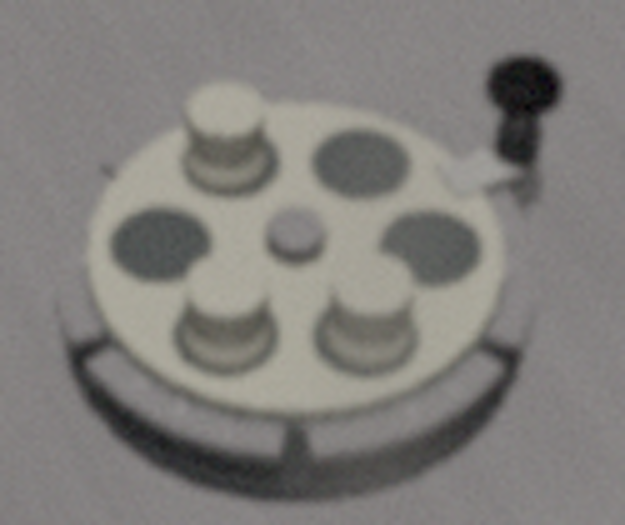

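```bash
cat > h.py <<'E'
import cv2,pickle,numpy as np
def ray(g,u,v,T=None):
    K=np.array([[g["fx"],0,g["cx"]],[0,g["fy"],g["cy"]],[0,0,1]])
    x,y=cv2.undistortPoints(np.array([[[u,v]]],float),K,g["dist"])[0,0]
    T=g["pose"] if T is None else T
    return T[:3,3],T[:3,:3]@np.array([x,-y,-1])
def atz(g,u,v,z,T=None):
    o,d=ray(g,u,v,T);return o+d*(z-o[2])/d[2]
def proj(g,P,T=None):
    T=g["pose"] if T is None else T
    K=np.array([[g["fx"],0,g["cx"]],[0,g["fy"],g["cy"]],[0,0,1]])
    c=(np.atleast_2d(P)-T[:3,3])@T[:3,:3];c=c*[1,-1,-1]
    return cv2.projectPoints(c,np.zeros(3),np.zeros(3),K,g["dist"])[0][:,0]
def tri(*rs):
    A=0;b=0
    for o,d in rs:
        d=d/np.linalg.norm(d);M=np.eye(3)-np.outer(d,d);A=A+M;b=b+M@o
    return np.linalg.solve(A,b)
E
python3 - <<'E'
from h import *
t=pickle.load(open("pics/top0.pkl","rb"));s=pickle.load(open("pics/side0.pkl","rb"))
T=lambda u,v:((u+.5)/4-.5+180,(v+.5)/4-.5+80)
S=lambda u,v:((u+.5)/5-.5+195,(v+.5)/5-.5+140)
for p in[(227,270),(342,267),(227,477),(284.5,372)]:print(p,atz(t,*T(*p),.05))
c=np.array([atz(t,*T(*p),.05) for p in[(227,270),(342,267),(227,477)]])
print("side discs");
for p in[(160,244),(361,163),(430,246)]:print(p,atz(s,*S(*p),.05))
print("cap tri",tri(ray(t,*T(279,116)),ray(s,*S(525,85))), "at .097",atz(t,*T(279,116),.097),atz(s,*S(525,85),.097))
print("notches",[ (p,atz(t,*T(*p),.05)) for p in[(288,563),(121,272),(448,269),(121,470),(456,463)]])
E
```

```text
(227, 270) [ 0.62794795 -0.05517105  0.05      ]
(342, 267) [ 0.63050821 -0.11714036  0.05      ]
(227, 477) [ 0.51535411 -0.05893554  0.05      ]
(284.5, 372) [ 0.57230431 -0.08771535  0.05      ]
side discs
(160, 244) [ 0.5213682  -0.06156746  0.05      ]
(361, 163) [ 0.62905131 -0.05806126  0.05      ]
(430, 246) [ 0.6312776 -0.119272   0.05     ]
cap tri [ 0.69968089 -0.08381488  0.09224562] at .097 [ 0.69695745 -0.08391084  0.097     ] [ 0.69753786 -0.08787123  0.097     ]
notches [((288, 563), array([ 0.47084674, -0.09226597,  0.05      ])), ((121, 272), array([0.62597616, 0.00218734, 0.05      ])), ((448, 269), array([ 0.63018409, -0.17400328,  0.05      ])), ((121, 470), array([ 0.51801157, -0.00274335,  0.05      ])), ((456, 463), array([ 0.52508214, -0.17903791,  0.05      ]))]
```

>>> apply_moves(commands=[{"travel": [-0.034,-0.027,0],"twist": [0,0,7.5],"claw": 0},{"travel": [-0.069,-0.053,0],"twist": [0,0,15],"claw": 0},{"travel": [-0.104,-0.08,0],"twist": [0,0,22.6],"claw": 0},{"travel": [-0.139,-0.107,0],"twist": [0,0,30.2],"claw": 0},{"travel": [-0.174,-0.134,0],"twist": [0,0,37.7],"claw": 0},{"travel": [-0.208,-0.16,0],"twist": [0,0,45.2],"claw": 0},{"travel": [-0.243,-0.187,0],"twist": [0,0,52.8],"claw": 0},{"travel": [-0.278,-0.214,0],"twist": [0,0,60.3],"claw": 0},{"travel": [-0.312,-0.24,0],"twist": [0,0,67.9],"claw": 0},{"travel": [-0.347,-0.267,0],"twist": [0,0,75.4],"claw": 0}])

```text
clock: 1.15
position: [0.4265, 0.2579, 0.2314]
tool_rot: [-3.142, -0.0, 1.567]
force: [0.3, 0.9, 0.0]
grip_width: -0.0004
```

>>> apply_moves(commands=[{"travel": [-0.036,0.028,0.003],"twist": [0,0,0],"claw": 0},{"travel": [-0.073,0.057,0.006],"twist": [0,0,0],"claw": 0},{"travel": [-0.11,0.086,0.009],"twist": [0,0,0],"claw": 0},{"travel": [-0.147,0.115,0.012],"twist": [0,0,0],"claw": 0},{"travel": [-0.184,0.144,0.015],"twist": [0,0,0],"claw": 0},{"travel": [-0.221,0.173,0.018],"twist": [0,0,0],"claw": 0},{"travel": [-0.258,0.202,0.021],"twist": [0,0,0],"claw": 0},{"travel": [-0.3,0.235,0.024],"twist": [0,0,0],"claw": 0},{"travel": [-0.344,0.268,0.026],"twist": [0,0,0],"claw": 0},{"travel": [-0.344,0.268,0.026],"twist": [0,0,0],"claw": 0}])

```text
clock: 2.15
position: [0.6953, -0.0905, 0.2043]
tool_rot: [-3.141, 0.003, 1.567]
force: [-1.2, 0.6, 0.3]
grip_width: 0.0005
```

```bash
cat >> h.py <<'E'
from scipy.spatial.transform import Rotation as Ro
def wT(s,g):
    T=np.eye(4);T[:3,:3]=Ro.from_euler("xyz",s["tool_rot"]).as_matrix();T[:3,3]=s["position"]
    return T@g["tool_from_camera"]
E
python3 - <<'E'
from h import *
from workcell import bot
s=bot.observe();g=bot.grab_frame("wrist");g["pose"]=wT(s,g);pickle.dump(g,open("pics/w1.pkl","wb"))
print(s["position"],s["tool_rot"],s["qpos"])
cv2.imwrite("pics/w1.png",cv2.resize(g["frame"],None,fx=1.5,fy=1.5,interpolation=cv2.INTER_CUBIC))
for P in[(.695,-.086,.105),(.573,-.0885,.05)]:print(proj(g,P)*1.5)
E
```

```text
[ 0.69528094 -0.09048831  0.20425948] [-3.14108853e+00  2.88065763e-03  1.56661237e+00] [-0.18163502  0.70661239  0.3883053   1.41549904 -0.27998969  1.07440253
  0.25195565]
[[383.9971207  282.90990129]]
[[225.77505553 264.56394189]]
```

View pics/w1.png

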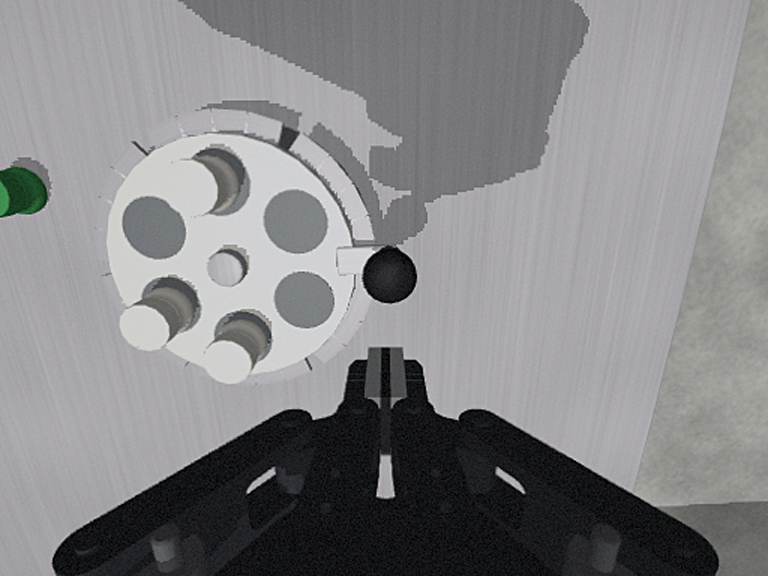

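```bash
python3 - <<'E'
from h import *
g=pickle.load(open("pics/w1.pkl","rb"))
W=lambda u,v:((u+.5)/1.5-.5,(v+.5)/1.5-.5)
for z in(.092,.097):print("cap",atz(g,*W(389.5,274.5),z))
d={k:atz(g,*W(*p),.05) for k,p in dict(dA=(296.5,221.5),dB=(304,300),dC=(154,228),n1=(289,134),hub=(228,267)).items()}
for k,v in d.items():print(k,v)
t=pickle.load(open("pics/top0.pkl","rb"))
print((d['dB']+d['dC'])/2)
f=g["frame"][140:230,210:310];cv2.imwrite("pics/w1c.png",cv2.resize(f,None,fx=6,fy=6,interpolation=cv2.INTER_CUBIC))
E
```

```text
cap [ 0.69846279 -0.08419249  0.092     ]
cap [ 0.69841413 -0.08268752  0.097     ]
dA [ 0.6299014  -0.05549072  0.05      ]
dB [ 0.63121594 -0.1176067   0.05      ]
dC [ 0.52222468 -0.0596199   0.05      ]
n1 [0.62909769 0.00543019 0.05      ]
hub [ 0.57430514 -0.09025301  0.05      ]
[ 0.57672031 -0.0886133   0.05      ]
```

View pics/w1c.png

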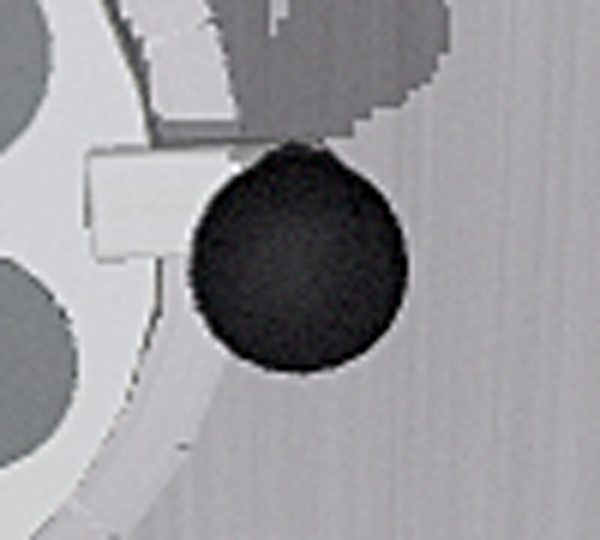

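>>> apply_moves(commands=[{"travel": [0,0.003,0.02],"twist": [0,0,0],"claw": 0},{"travel": [0,0.003,0.04],"twist": [0,0,0],"claw": 0},{"travel": [0,0.003,0.06],"twist": [0,0,0],"claw": 0},{"travel": [0,0.003,0.075],"twist": [0,0,0],"claw": 0},{"travel": [0,0.003,0.085],"twist": [0,0,0],"claw": 0},{"travel": [0,0.003,0.085],"twist": [0,0,0],"claw": 0},{"travel": [0,0.003,0.085],"twist": [0,0,0],"claw": 0}])

```text
clock: 2.9
position: [0.6974, -0.0843, 0.1209]
tool_rot: [3.141, 0.0, 1.572]
force: [0.3, -0.3, 0.0]
grip_width: 0.0004
```

```bash
python3 - <<'E'
from h import *
from workcell import bot
s=bot.observe();print(s["clock"],s["position"],s["tool_rot"],s["force"],abs(s["qd"]).max())
for n in("top","side"):
    g=bot.grab_frame(n);pickle.dump(g,open(f"pics/{n}2.pkl","wb"))
    a=g["frame"][80:240,180:320] if n=="top" else g["frame"][100:240,200:340]
    cv2.imwrite(f"pics/{n}2.png",cv2.resize(a,None,fx=4,fy=4,interpolation=cv2.INTER_CUBIC)[:600])
    g0=pickle.load(open(f"pics/{n}0.pkl","rb"));print(n,proj(g0,s["position"]),proj(g0,(.697,-.085,.105)))
g=bot.grab_frame("wrist");g["pose"]=wT(s,g);pickle.dump(g,open("pics/w2.pkl","wb"))
print(proj(g,[(.697,-.085,.105),s["position"]]))
cv2.imwrite("pics/w2.png",cv2.resize(g["frame"],None,fx=1.5,fy=1.5))
E
```

```text
2.9 [ 0.69737032 -0.08426874  0.12089851] [3.14100317e+00 8.23375883e-05 1.57192159e+00] [ 0.26094234 -0.32365846  0.0243241 ] 0.009443829914236455
top [[248.91449312 103.91707825]] [[249.6974446  107.13102681]]
side [[299.6416682  148.07028135]] [[299.05586989 153.39500407]]
[[255.54610667 235.10698542]
 [256.07921016 246.43196661]]
```

View pics/w2.png

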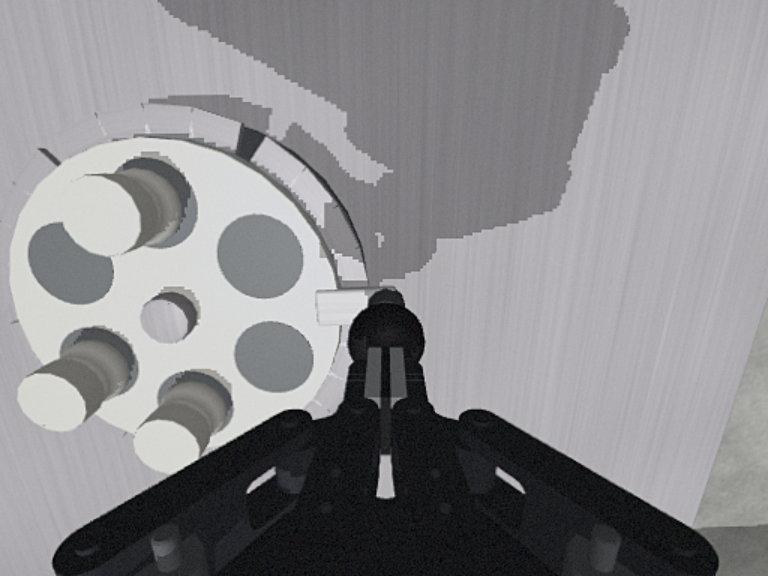

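View pics/side2.png

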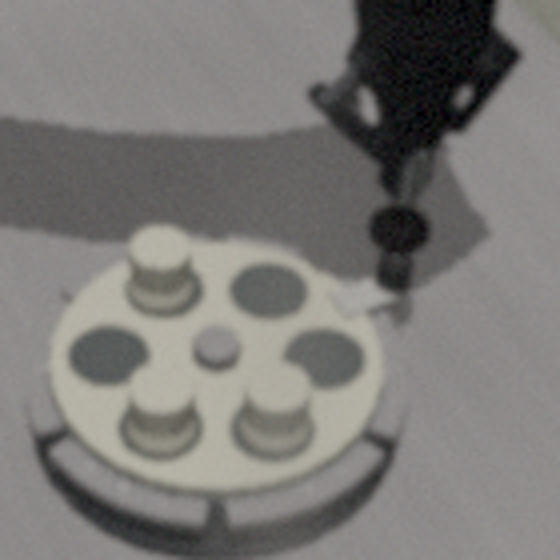

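```bash
python3 - <<'E'
from h import *
g=pickle.load(open("pics/w2.pkl","rb"))
W=lambda u,v:((u+.5)/1.5-.5,(v+.5)/1.5-.5)
for z in(.092,.097):print("cap",atz(g,*W(387,339),z))
d={k:atz(g,*W(*p),.05) for k,p in dict(dA=(260,256),dB=(274,357),dC=(71,263),n1=(252,140)).items()}
for k,v in d.items():print(k,v)
print((d['dB']+d['dC'])/2)
f=g["frame"][180:260,215:295];cv2.imwrite("pics/w2c.png",cv2.resize(f,None,fx=7,fy=7,interpolation=cv2.INTER_CUBIC))
# synthetic cap rim circles for comparison
for z,r in((.088,.018),(.097,.016)):
  a=np.linspace(0,2*np.pi,72)
  p=proj(g,np.c_[.697+r*np.cos(a),-.085+r*np.sin(a),0*a+z])*1.5
  print(z,p.min(0),p.max(0))
E
```

```text
cap [ 0.69857773 -0.08452284  0.092     ]
cap [ 0.69854592 -0.082105    0.097     ]
dA [ 0.62906538 -0.05479738  0.05      ]
dB [ 0.63132939 -0.116805    0.05      ]
dC [ 0.5225339  -0.05870188  0.05      ]
n1 [0.63074353 0.0051092  0.05      ]
[ 0.57693164 -0.08775344  0.05      ]
0.088 [346.01155861 300.93683   ] [420.82224052 369.00001054]
0.097 [348.57377171 312.15819126] [418.15594854 374.97743023]
```

View pics/w2c.png

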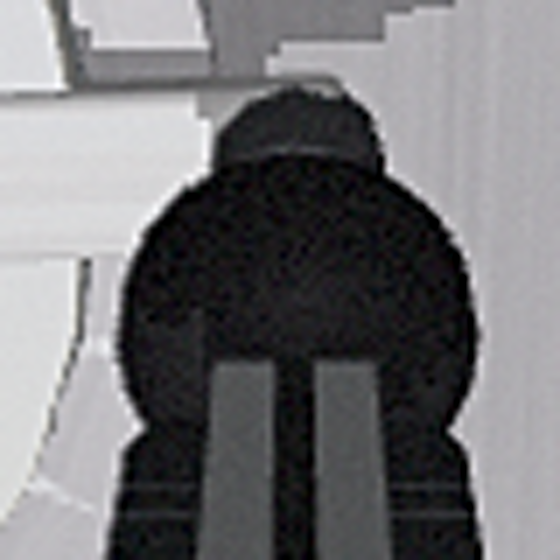

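>>> apply_moves(commands=[{"travel": [-0.002,0.001,0.004],"twist": [0,0,0],"claw": 0},{"travel": [-0.002,0.001,0.008],"twist": [0,0,0],"claw": 0},{"travel": [-0.002,0.001,0.012],"twist": [0,0,0],"claw": 0},{"travel": [-0.002,0.001,0.016],"twist": [0,0,0],"claw": 0},{"travel": [-0.002,0.001,0.019],"twist": [0,0,0],"claw": 0},{"travel": [-0.002,0.001,0.022],"twist": [0,0,0],"claw": 0},{"travel": [-0.002,0.001,0.025],"twist": [0,0,0],"claw": 0},{"travel": [-0.002,0.001,0.025],"twist": [0,0,0],"claw": 0}])

```text
clock: 3.85
position: [0.6982, -0.0864, 0.0952]
tool_rot: [3.141, 0.0, 1.572]
force: [-2.1, 0.2, 8.0]
grip_width: 0.0001
```

>>> apply_moves(commands=[{"travel": [0,0,0.0025],"twist": [0,0,0],"claw": 0},{"travel": [0.0065,-0.0005,0.0025],"twist": [0,0,-3],"claw": 0},{"travel": [0.0125,-0.001,0.0025],"twist": [0,0,-6],"claw": 0},{"travel": [0.019,-0.002,0.0025],"twist": [0,0,-9],"claw": 0},{"travel": [0.025,-0.0035,0.0025],"twist": [0,0,-12],"claw": 0},{"travel": [0.0315,-0.005,0.0025],"twist": [0,0,-15],"claw": 0},{"travel": [0.0375,-0.007,0.0025],"twist": [0,0,-18],"claw": 0},{"travel": [0.0375,-0.007,0.0025],"twist": [0,0,-18],"claw": 0}])

```text
clock: 4.65
position: [0.691, -0.0481, 0.0932]
tool_rot: [3.141, -0.0, 1.889]
force: [-2.5, -0.7, 8.1]
grip_width: -0.0003
```

```bash
python3 - <<'E'
from h import *
from workcell import bot
s=bot.observe();print(s["clock"],s["position"],s["tool_rot"],s["force"],abs(s["qd"]).max())
g=bot.grab_frame("wrist");g["pose"]=wT(s,g);pickle.dump(g,open("pics/w3.pkl","wb"))
cv2.imwrite("pics/w3.png",cv2.resize(g["frame"],None,fx=1.5,fy=1.5))
E
```

```text
4.65 [ 0.69096852 -0.04813576  0.09318922] [ 3.14141375e+00 -3.04266520e-04  1.88869775e+00] [-2.50477043 -0.65670066  8.06024622] 0.03325157000648363
```

View pics/w3.png

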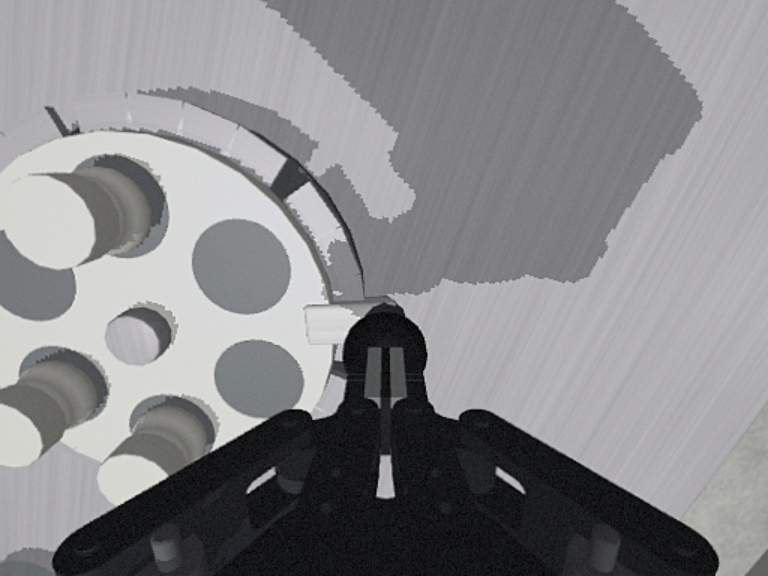

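>>> apply_moves(commands=[{"travel": [0.0065,-0.0005,0],"twist": [0,0,-3],"claw": 0},{"travel": [0.0125,-0.001,0],"twist": [0,0,-6],"claw": 0},{"travel": [0.019,-0.002,0],"twist": [0,0,-9],"claw": 0},{"travel": [0.0255,-0.0035,0],"twist": [0,0,-12],"claw": 0},{"travel": [0.0315,-0.005,0],"twist": [0,0,-15],"claw": 0},{"travel": [0.0375,-0.007,0],"twist": [0,0,-18],"claw": 0},{"travel": [0.0435,-0.009,0],"twist": [0,0,-21],"claw": 0},{"travel": [0.0495,-0.012,0],"twist": [0,0,-24],"claw": 0},{"travel": [0.055,-0.015,0],"twist": [0,0,-27],"claw": 0},{"travel": [0.0605,-0.018,0],"twist": [0,0,-30],"claw": 0}])

```text
clock: 5.7
position: [0.6556, 0.003, 0.0934]
tool_rot: [3.141, 0.001, 2.412]
force: [-1.1, -1.9, 6.0]
grip_width: -0.0002
```

>>> apply_moves(commands=[{"travel": [0.0065,-0.0005,0],"twist": [0,0,-3],"claw": 0},{"travel": [0.0125,-0.001,0],"twist": [0,0,-6],"claw": 0},{"travel": [0.019,-0.002,0],"twist": [0,0,-9],"claw": 0},{"travel": [0.0255,-0.0035,0],"twist": [0,0,-12],"claw": 0},{"travel": [0.0255,-0.0035,0],"twist": [0,0,-12],"claw": 0},{"travel": [0.0255,-0.0035,0],"twist": [0,0,-12],"claw": 0}])

```text
clock: 6.3
position: [0.6343, 0.0176, 0.0934]
tool_rot: [3.141, 0.001, 2.619]
force: [0.2, 0.6, 8.2]
grip_width: 0.0001
```

```bash
python3 - <<'E'
from h import *
from workcell import bot
s=bot.observe();print(s["clock"],s["position"],s["tool_rot"],s["force"],abs(s["qd"]).max(),s["qpos"])
g=bot.grab_frame("wrist");g["pose"]=wT(s,g);pickle.dump(g,open("pics/w4.pkl","wb"))
cv2.imwrite("pics/w4.png",cv2.resize(g["frame"],None,fx=1.5,fy=1.5))
g=bot.grab_frame("top");pickle.dump(g,open(f"pics/top4.pkl","wb"))
cv2.imwrite("pics/top4.png",cv2.resize(g["frame"][90:240,180:320],None,fx=4,fy=4,interpolation=cv2.INTER_CUBIC)[:600])
E
```

```text
6.3 [0.63433196 0.01758748 0.09341287] [3.14077763e+00 1.01420289e-03 2.61910186e+00] [0.15930236 0.56751987 8.24626394] 0.004952755759200246 [-0.16644388  0.70170929  0.06866788  1.68313318 -0.06457237  0.75765336
  0.9812226 ]
```

View pics/w4.png

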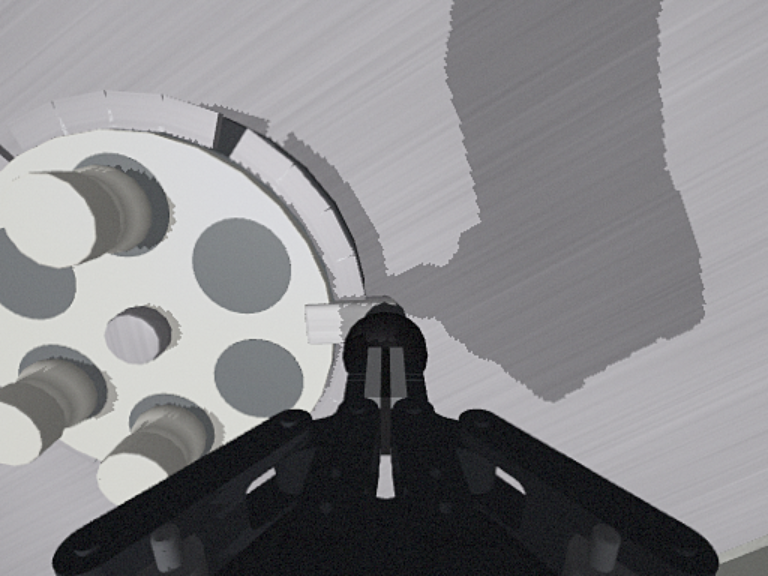

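View pics/top4.png

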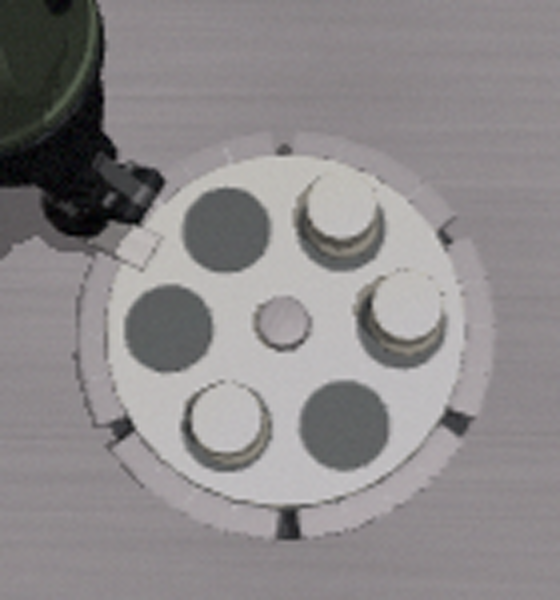

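>>> apply_moves(commands=[{"travel": [0,0,-0.003],"twist": [0,0,0],"claw": 0},{"travel": [0,0,-0.006],"twist": [0,0,0],"claw": 0},{"travel": [0,0,-0.009],"twist": [0,0,0],"claw": 0},{"travel": [0,0,-0.013],"twist": [0,0,0],"claw": 0},{"travel": [0,0,-0.02],"twist": [0,0,0],"claw": 0},{"travel": [0,0,-0.045],"twist": [0,0,0],"claw": 0},{"travel": [0,0,-0.085],"twist": [0,0,0],"claw": 0},{"travel": [0,0,-0.11],"twist": [0,0,0],"claw": 0},{"travel": [0,0,-0.11],"twist": [0,0,0],"claw": 0},{"travel": [0,0,-0.11],"twist": [0,0,0],"claw": 0}])

```text
clock: 7.4
position: [0.6338, 0.0176, 0.2031]
tool_rot: [3.141, 0.0, 2.619]
force: [-0.0, 0.4, 0.6]
grip_width: -0.0004
```

```bash
python3 - <<'E'
from h import *
from workcell import bot
s=bot.observe();print(s["clock"],s["position"],s["tool_rot"],s["force"],abs(s["qd"]).max())
g=bot.grab_frame("wrist");g["pose"]=wT(s,g);pickle.dump(g,open("pics/w5.pkl","wb"))
cv2.imwrite("pics/w5.png",cv2.resize(g["frame"],None,fx=1.5,fy=1.5))
for z in (.105,.093):
  a=np.linspace(0,2*np.pi,72)
  p=proj(g,np.c_[.6345+.018*np.cos(a),.0185+.018*np.sin(a),0*a+z-.017])*1.5
  print(z,p.min(0),p.max(0))
for n in("top","side"):
    g=bot.grab_frame(n);pickle.dump(g,open(f"pics/{n}5.pkl","wb"))
    a=g["frame"][80:230,180:320] if n=="top" else g["frame"][120:245,195:320]
    cv2.imwrite(f"pics/{n}5.png",cv2.resize(a,None,fx=4,fy=4,interpolation=cv2.INTER_CUBIC)[:600])
E
```

```text
7.4 [0.63384426 0.01755937 0.20310906] [3.14125645e+00 3.71030809e-04 2.61898815e+00] [-0.02883752  0.38837057  0.55789777] 0.02619046819425415
0.105 [358.4603015  255.54359387] [411.77875627 306.35701796]
0.093 [359.53248145 251.34484364] [410.68975205 300.30628035]
```

View pics/w5.png

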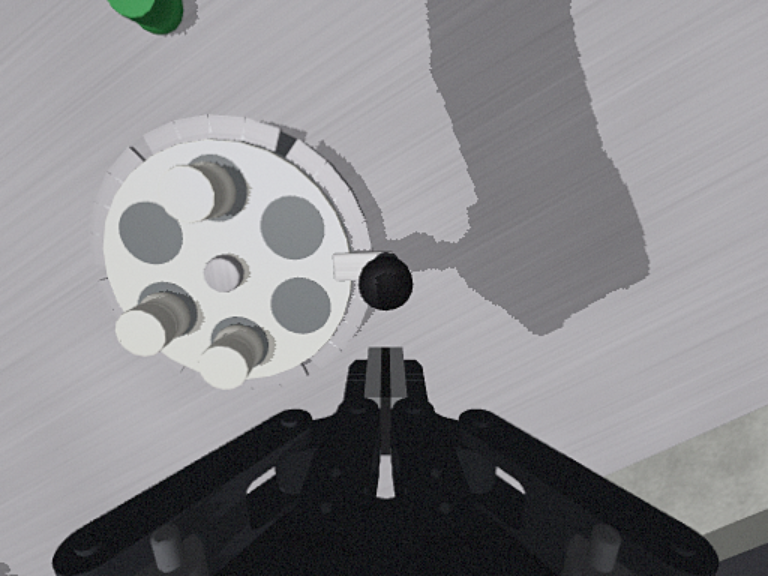

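View pics/side5.png

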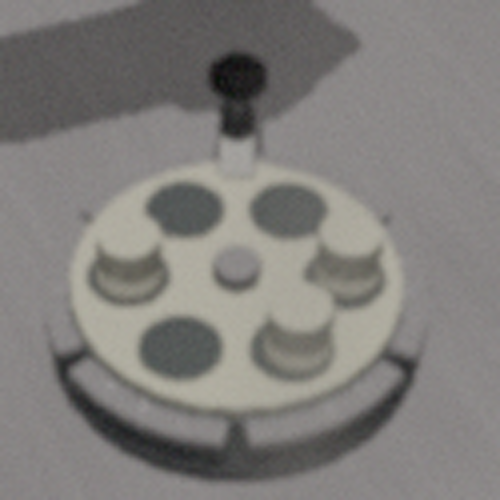

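View pics/top5.png

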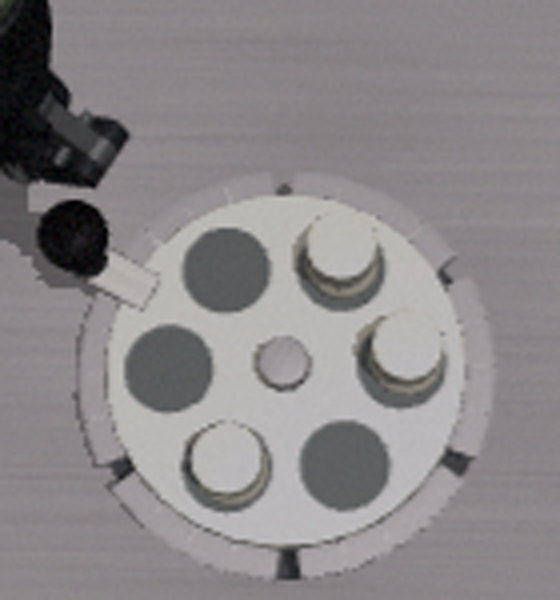

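```bash
python3 - <<'E'
from h import *
t=pickle.load(open("pics/top5.pkl","rb"));s=pickle.load(open("pics/side5.pkl","rb"));w=pickle.load(open("pics/w5.pkl","rb"))
f=lambda u,v,k,x,y:((u+.5)/k-.5+x,(v+.5)/k-.5+y)
rt=ray(t,*f(73,237,4,180,80));rs=ray(s,*f(238,76,4,195,120));rw=ray(w,*f(385.5,282,1.5,0,0))
print("now ts",tri(rt,rs),"all",tri(rt,rs,rw))
t0=pickle.load(open("pics/top0.pkl","rb"));s0=pickle.load(open("pics/side0.pkl","rb"));w1=pickle.load(open("pics/w1.pkl","rb"))
r=[ray(t0,*f(279,116,4,180,80)),ray(s0,*f(525,85,5,195,140)),ray(w1,*f(389.8,275.8,1.5,0,0))]
print("before",tri(*r[:2]),tri(*r))
c=tri(*r);n=tri(rt,rs,rw);C=np.array([.5765,-.0886])
print(np.degrees(np.arctan2(*(n[:2]-C)[::-1])-np.arctan2(*(c[:2]-C)[::-1])),2*np.degrees(np.arcsin(np.linalg.norm(n[:2]-c[:2])/.244)))
a=lambda g,p,k,x,y:atz(g,*f(*p,k,x,y),.05)
# bearing of empty-disc pair centre line, before/after (top): (342,267)&(227,477) -> (227,269),(345,466) ?
v0=a(t0,(342,267),4,180,80)-a(t0,(227,477),4,180,80)
v1=a(t,(227,270),4,180,80)-a(t,(345,465),4,180,80)
print("disc turn",np.degrees(np.arctan2(v1[1],v1[0])-np.arctan2(v0[1],v0[0])))
im=np.hstack([cv2.resize(s0["frame"][140:190,270:330],None,fx=6,fy=6,interpolation=3),cv2.resize(s["frame"][125:175,225:285],None,fx=6,fy=6,interpolation=3)])
cv2.imwrite("pics/cmp.png",im)
E
```

```text
now ts [0.63393329 0.02010622 0.09224762] all [0.63349884 0.0195289  0.09307093]
before [ 0.69968089 -0.08381488  0.09224562] [ 0.69894395 -0.08440619  0.09344724]
60.24292700327314 60.446982233212395
disc turn 58.84884292739059
```

View pics/cmp.png

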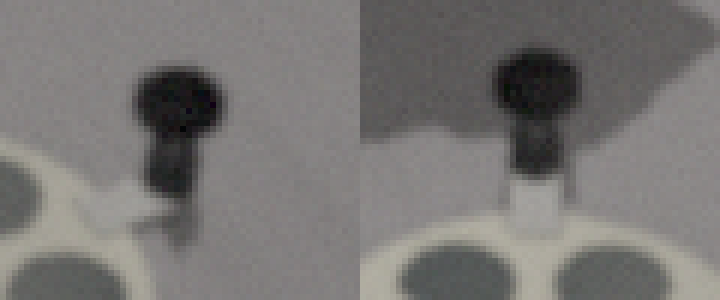

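```bash
python3 - <<'E'
from workcell import bot
s=bot.observe();print(s["clock"],s["force"],s["position"])
print(bot.job_done())
E
```

```text
7.55 [-0.08316505  0.06964302  1.36950841] [0.63336041 0.01751446 0.20177888]
the job is handed in; nothing more can be done
None
```

The carousel has moved on one place counter-clockwise and its plunger is back up in the next notch. I handed the job in at 7.55 s of the 38 s allowed.

With the fingers shut and no pinching, I pressed the cap about 12 mm down (about 8 N). I dragged it 60° round the arc, turning the tool with the table, then lifted straight off to about 10 cm above the cap.

**Last checks**
- **Turn:** the cap, triangulated from the camera views before and after, moved about 60.3°. A rougher check using the empty grey discs gave 58.8°. I put that difference down to how closely I could read the pixels.
- **Plunger:** the cap's triangulated height was 93 mm after and 93 mm before, so it is fully up and not held 9 mm or more down under the ring.
- **Jars:** all three stand on their discs in the last pictures.
- **Bottle:** the arm went nowhere near it. I did not measure its position again afterwards.
- **Contact:** the arm touched nothing at hand-in. The last wrist force reading was about 1.4 N, which I took to be noise because the tip was clear of everything. The largest reading I saw was about 8 N.

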